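Stock check in the wide tilt-out bin

ROBOT

A 6-joint arm with a two-finger parallel gripper is mounted at the origin on the work surface. World frame = base frame: x ahead of the robot, y to its left, z up, the work surface at z = 0. Lengths are in m, angles in rad, forces in N, time in s.
With the tool pointing down it reaches from about 0.35 to 0.725 m from the base axis. Payload 4.3 kg.
Tool frame: the origin (TCP) lies midway between the tips of the shut fingers; the grasp point (between the pads) lies behind it (pinch_z is the z of the grasp point in the tool frame, in m); z points along the fingers, x is the direction in which the jaws open and shut, and the axes are right-handed (so a half turn about z gives the same grasp; the last joint's range is limited). The gripper opens to 85 mm and grips with 20 to 120 N. Pads are 22 mm wide; open, the fingers measure 114 mm over their backs; the gripper's body (76 mm by 85 mm) begins 54 mm behind the grasp point. The pads swing forward as they close: fully open they stand 13 mm farther back than shut.
Start: joints at [1.115, 0.377, 0.081, 1.274, 0, 1.46], TCP at [0.195, 0.541, 0.231] pointing down, gripper open.
Joint ranges: [-2.72, 2.72], [-0.84, 1.66], [-1.02, 1.22], [-1.77, 2.12], [-1.37, 1.28], [-3.14, 3.14]. Speed limits (rad/s): [2.57, 2.57, 3.14, 3.14, 3.14, 3.14].

INTERFACE

Orientations are given as a unit quaternion [x, y, z, w].
In Python, from bench import * gives the robot as it stands.
- The arm moves only by the shell command python3 -m crank 'ROWS' [FORCE]. ROWS is JSON, one flat list of numbers, 5 for each row, row after row: the finger opening in cm, from 0 to 8.54, then the shift along the tool's x, y, z in cm, then the turn about the tool's z in degrees. A call has exactly 10 rows; each row is the pose to reach, as a shift and turn from the pose commanded when the call began, along the tool's axes at that moment; what a row does not reach only later rows make up. A row lasts 1/10 s, in which the tool goes at most 50 mm and 8.59 degrees, less where a joint would pass 70% of its speed; a pose out of reach is approached as far as the arm can. A call with a gripper value outside its range is refused whole. The fingers move at their own pace and stop on an object; FORCE is the grip in N (left out, the last holds). Time passes only in rows, so rows that repeat a pose let the fingers close, or fill a call up. It gives the time, the measured TCP pose, the force and the opening at its end, in the units of the state.
- sense(): the state, without advancing time (a new reading comes with each control period).
- read_camera(name): name is "scene" or "top" or "wrist"; returns the picture (420x560x3 uint8, blue, green, red); there is no depth.
- get_calibration(name): a dict with "fx", "fy", "cx", "cy" (pixels), "k1" (the pictures are not rectified: a ray, as slopes to the right and down, at radius r is drawn at 1 + k1 r^2 times it, then the intrinsics apply), "position" and "orientation" of the camera in the world. Camera axes: x right, y down, z forward; pixel columns grow to the right and rows downward; lengths in m; the calibration is good to about 2 mm. A picture is of the moment at which its call begins: read the wrist's pose just before it. get_calibration takes no time and is no camera call; for the wrist camera it gives the pose at the moment of the call.
- sign_off(): hands the job in, once; it reports no verdict.
The state is a dict: "t": time; "qpos": joint angles; "dq": joint speeds; "tau": joint torques, N m; "ee_pos": TCP position; "tool_rot": TCP orientation; "wrist_force": force on the tool from outside, world axes, zero at the start; "ft_torque": the same for the moment, N m; "gripper_width": opening from 0.0 (shut) to 1.0 (fully open).
Only numpy, scipy, OpenCV 4.12 (cv2) and the standard library are available. Lean on these libraries where they do the work, as an engineer would, in place of code of your own. Each camera call takes 0.05 s, during which the arm holds its last target.

TASK

Three tilt-out bins with pull tabs stand on the microscopy bench, one wide and two narrow. Tip the wide bin forward all the way to its stop and keep it there for about a second so that its stock can be seen from above, then push it back until it clicks fully home. Keep the two narrow bins shut.

Things in the scene. Friction and masses are not known exactly. Their poses are not given: they have to be found in the camera images.
- wide_bin (a joint): Tipping angle (rad) of the wide grey bin, 120 mm wide, about its bottom pivot: 0 shut, 0.65 fully forward at its stop. A sprung catch (about 4 N at the tab) lets go by 0.14; on closing it resists from 0.14 and snaps home past 0.06. Between, the bin swings easily (2 N) and mostly rests where left. In a light pinch the tab can turn. White fixed case 138 wide, 105 deep, 140 high, roof over the bin.
- wide_bin_tab (a point): Point on the wide bin's pull tab, a block 55 mm long (x), 12 thick (y), 30 high at the top middle of the bin's front; 40 mm out from the front, 15 from the tip, mid-height, 130 mm over the bench when shut. Bin's frame, tips with it: x level into the case, y along the pivot, z up when shut. Pivot axis: 70 mm along +x, 95 along -z from here. Case roof: 45 mm along +x, top 10 above.
- narrow_a (a joint): Tipping angle (rad) of one of the two narrow grey bins (65 mm wide, case 83 mm wide, otherwise built like the wide one); 0 is shut. A small carton lies on its case. To be left shut.
- narrow_b (a joint): Tipping angle (rad) of the other narrow grey bin (65 mm wide, case 83 mm wide, same build, nothing on its case); 0 is shut. To be left shut.
Things that resemble listed ones, but are neither listed nor needed, are in the scene too. What is shaped like the part that bears narrow_b but red is not meant. What is shaped like the part that bears wide_bin but blue is not meant.

How it is judged:
By the outcome, as a careful person would: the job done as asked, in the order asked, and still so for the second after the job is handed in, with the robot touching nothing.
It also fails if it takes over 37 s, if anything falls off the work surface, if the arm or the gripper's body presses on something with over 40 N, if the wrist force passes 120 N, or if a joint passes its speed limit or range.

## Working session

There is one attempt and no reset: what is moved stays moved. The work goes in short steps, Python scripts to look and compute and a shell command to move; the robot and the scene stay as the last step left them, time stands still between calls to the robot, and variables do not carry over. Pictures are saved under pics/ and viewed, and the job is handed in when it is done.

```bash
mkdir -p pics; ls; python3 - <<'E'
from bench import *
import cv2
for n in ["scene","top","wrist"]:
    c=get_calibration(n); print(n,{k:(v if not hasattr(v,'__len__') else [round(float(a),4) for a in v]) for k,v in c.items()})
    cv2.imwrite(f"pics/{n}0.png",read_camera(n))
s=sense(); print(s)
E
```

```text
pics
scene {'fx': 402.280075871164, 'fy': 402.280075871164, 'cx': 279.3001813495649, 'cy': 209.51339427555843, 'k1': -0.11894973418607241, 'position': [0.9431, 0.6966, 0.716], 'orientation': [0.257, 0.8534, -0.4315, -0.1398]}
top {'fx': 463.36447362166547, 'fy': 463.36447362166547, 'cx': 272.4505769064429, 'cy': 214.44724143661156, 'k1': -0.0864876887636417, 'position': [0.3806, 0.0107, 1.0668], 'orientation': [-0.7023, 0.711, -0.0198, 0.0302]}
wrist {'fx': 333.8218319111623, 'fy': 333.8218319111623, 'cx': 284.3215410204541, 'cy': 208.56522771259174, 'k1': -0.03585715097438467, 'position': [0.125, 0.5662, 0.3727], 'orientation': [0.8091, 0.569, 0.0836, 0.1211]}
{'t': 0.15, 'qpos': array([ 1.11474789e+00,  3.77876941e-01,  7.99558225e-02,  1.27441902e+00,
       -1.49787865e-06,  1.46045534e+00]), 'dq': array([ 0.0010349 , -0.00232545,  0.00531564,  0.00162131, -0.00081662,
       -0.00186245]), 'tau': array([ 1.51851818e-03, -4.64034140e+01,  2.70170814e+01,  1.38668469e-02,
       -9.85985207e-05, -2.55031290e-05]), 'ee_pos': array([0.19464188, 0.54052428, 0.23059491]), 'tool_rot': array([ 8.18187496e-01,  5.74950977e-01, -6.76234331e-04,  3.72220022e-04]), 'wrist_force': array([ 0.13635016, -0.46015876,  0.27053087]), 'ft_torque': array([ 0.03578296, -0.0109717 ,  0.04246167]), 'gripper_width': 1.0012569812989054}
```

View pics/scene0.png

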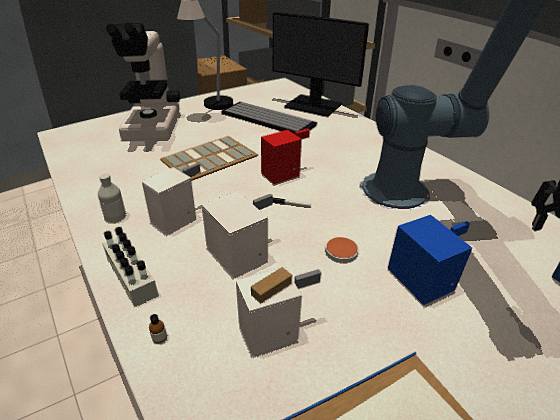

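View pics/top0.png

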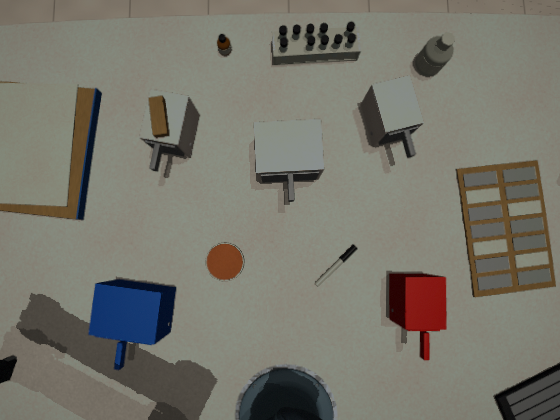

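View pics/wrist0.png

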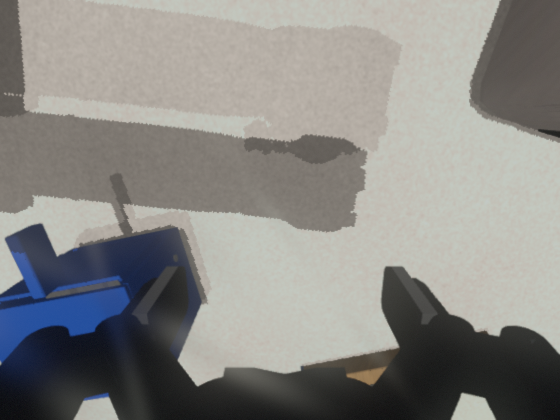

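```bash
cat > h.py <<'E'
from bench import *
import numpy as np, cv2
from scipy.spatial.transform import Rotation as R
def ray(c,px):
    px=np.atleast_2d(np.array(px,float))
    d=np.stack([(px[:,0]-c['cx'])/c['fx'],(px[:,1]-c['cy'])/c['fy']],1)
    u=d.copy()
    for _ in range(20): u=d/(1+c['k1']*(u**2).sum(1,keepdims=True))
    v=np.c_[u,np.ones(len(u))]
    return np.array(c['position']),R.from_quat(c['orientation']).apply(v)
def onz(c,px,z):
    p,v=ray(c,px); return p+v*((z-p[2])/v[:,2])[:,None]
def proj(c,P):
    q=R.from_quat(c['orientation']).inv().apply(np.atleast_2d(P)-np.array(c['position']))
    u=q[:,:2]/q[:,2:]; u=u*(1+c['k1']*(u**2).sum(1,keepdims=True))
    return u*[c['fx'],c['fy']]+[c['cx'],c['cy']]
E
python3 - <<'E'
import cv2
a=cv2.imread('pics/top0.png'); cv2.imwrite('pics/crop_top.png',cv2.resize(a[105:215,235:345],None,fx=5,fy=5,interpolation=cv2.INTER_CUBIC))
a=cv2.imread('pics/scene0.png'); cv2.imwrite('pics/crop_sc.png',cv2.resize(a[170:290,190:320],None,fx=5,fy=5,interpolation=cv2.INTER_CUBIC))
E
```

```text
(no output)
```

View pics/crop_top.png

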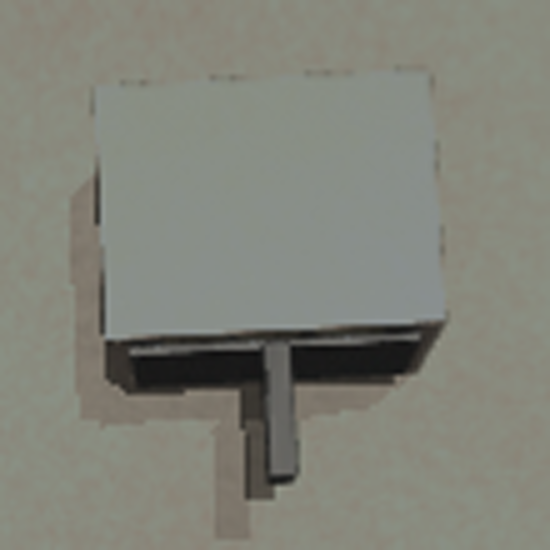

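View pics/crop_sc.png

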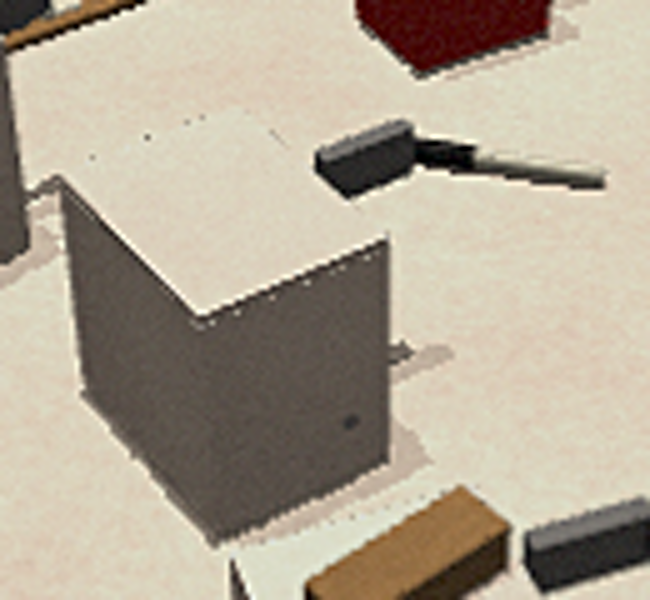

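The candidates in the top picture are the wide white case (289,150, tab 291,190), narrow_a with its carton (170,125), narrow_b (392,110), the blue wide decoy (130,310) and the red narrow decoy (418,300). I choose the wide white one. The crop shows its roof and one tab with its tip near (292,201).

```bash
python3 - <<'E'
from h import *
c=get_calibration('top')
f=lambda l:[(235+x/5,105+y/5) for x,y in l]
r=onz(c,f([(97,86),(432,70),(446,318),(107,337)]),.14); print(r.round(4))
t=onz(c,f([(269,475),(297,474),(291,341),(264,342)]),.145); print('tab',t.round(4))
for a,b in [(3,0),(2,1),(2,3),(1,0)]:
    d=r[b]-r[a]; print(np.linalg.norm(d).round(4),np.degrees(np.arctan2(d[1],d[0])).round(2))
d=t[3]-t[0];print('tabdir',np.degrees(np.arctan2(d[1],d[0])),np.linalg.norm(d)); d=t[2]-t[1];print(np.degrees(np.arctan2(d[1],d[0])))
# scene check
cs=get_calibration('scene'); print(proj(cs,t).round(1), proj(cs,r).round(1))
# neighbours' tab tips
print(onz(c,[(155,168),(409,155)],.145).round(3))
s=sense(); print(R.from_quat(s['tool_rot']).as_matrix().round(4))
E
python3 -c "
import bench;print([x for x in dir(bench) if x[0]!='_'])"
```

```text
[[ 0.6358  0.0587  0.14  ]
 [ 0.6405 -0.0782  0.14  ]
 [ 0.5379 -0.0816  0.14  ]
 [ 0.532   0.0555  0.14  ]]
tab [[ 0.4746 -0.0091  0.145 ]
 [ 0.4748 -0.0203  0.145 ]
 [ 0.5285 -0.0187  0.145 ]
 [ 0.5283 -0.0078  0.145 ]]
0.1038 1.77
0.1026 1.9
0.1372 92.46
0.137 91.96
tabdir 1.3055330011221875 0.053710223776307256
1.6771231055153892
[[273.  194.8]
 [270.6 192.8]
 [252.8 199.6]
 [255.2 201.6]] [[229.7 232.4]
 [201.8 203.6]
 [237.3 190.6]
 [267.7 216.7]]
[[ 0.544  0.261  0.145]
 [ 0.563 -0.254  0.145]]
[[ 3.389e-01  9.408e-01 -7.000e-04]
 [ 9.408e-01 -3.389e-01 -1.400e-03]
 [-1.500e-03 -2.000e-04 -1.000e+00]]
['IKError', 'get_calibration', 'pinch_z', 'read_camera', 'sense', 'sign_off']
```

```bash
cat >> h.py <<'E'
YAW=np.radians(1.8); EX=np.array([np.cos(YAW),np.sin(YAW),0]); TIP=np.array([.4747,-.0147,0])
TAB=TIP+.015*EX+[0,0,.130]; PIV=TAB+.07*EX-[0,0,.095]
def pz(): return pinch_z() if callable(pinch_z) else pinch_z
def togo(P,yawdeg=None,tcp=False):
    """tool-axis shift (cm) from present measured pose bringing grasp point (or TCP) to P"""
    s=sense(); M=R.from_quat(s['tool_rot']).as_matrix()
    cur=s['ee_pos']+(0 if tcp else M[:,2]*pz())
    d=M.T@(np.array(P)-cur)*100
    a=np.degrees(np.arctan2(M[1,0],M[0,0]))
    return d.round(2),'xang',round(a,2)
def tab(th): 
    x=-.07*np.cos(th)-.095*np.sin(th); z=.095*np.cos(th)-.07*np.sin(th)
    return PIV+x*EX+[0,0,z]
E
python3 - <<'E'
from h import *
print(pz(),TAB,PIV,sense()['t'])
print(togo(TAB+[0,0,.09]))
E
```

```text
-0.0187 [ 0.4896926  -0.01422884  0.13      ] [ 0.55965806 -0.01203009  0.035     ] 0.15
(array([-42.19,  46.56,   2.99]), 'xang', np.float64(70.19))
```

```bash
python3 -m crank '[8.5,-42.2,46.6,3,-21.6, 8.5,-42.2,46.6,3,-21.6, 8.5,-42.2,46.6,3,-21.6, 8.5,-42.2,46.6,3,-21.6, 8.5,-42.2,46.6,3,-21.6, 8.5,-42.2,46.6,3,-21.6, 8.5,-42.2,46.6,3,-21.6, 8.5,-42.2,46.6,3,-21.6, 8.5,-42.2,46.6,3,-21.6, 8.5,-42.2,46.6,3,-21.6]' 20
python3 - <<'E'
from h import *
print(togo(TAB+[0,0,.09]))
E
```

```text
t: 1.15
ee_pos: [0.4282, 0.1016, 0.2076]
tool_rot: [0.696, 0.718, 0.0, -0.0]
wrist_force: [1.0, 0.1, -0.2]
gripper_width: 0.996
(array([-11.77,   5.79,   0.62]), 'xang', np.float64(91.78))
```

```bash
python3 -m crank '[8.5,-11.7,5.7,0.6,0, 8.5,-11.7,5.7,0.6,0, 8.5,-11.7,5.7,0.6,0, 8.5,-11.7,5.7,0.6,0, 8.5,-11.7,5.7,0.6,0, 8.5,-11.7,5.7,0.6,0, 5,-11.7,5.7,0.6,0, 5,-11.7,5.7,0.6,0, 5,-11.7,5.7,0.6,0, 5,-11.7,5.7,0.6,0]' 20
python3 - <<'E'
from h import *
print(togo(TAB+[0,0,.09]))
c=get_calibration('wrist');im=read_camera('wrist');cv2.imwrite('pics/w1.png',im)
print(proj(c,[TIP+[0,0,.145],TIP+[0,0,.145]+.055*EX]))
E
```

```text
t: 2.15
ee_pos: [0.4883, -0.0112, 0.2018]
tool_rot: [0.696, 0.718, 0.0, 0.0]
wrist_force: [-0.5, -0.4, -0.0]
gripper_width: 0.584
(array([-0.31,  0.13,  0.05]), 'xang', np.float64(91.84))
[[278.94822447 208.38825326]
 [279.26282636 286.66414032]]
```

View pics/w1.png

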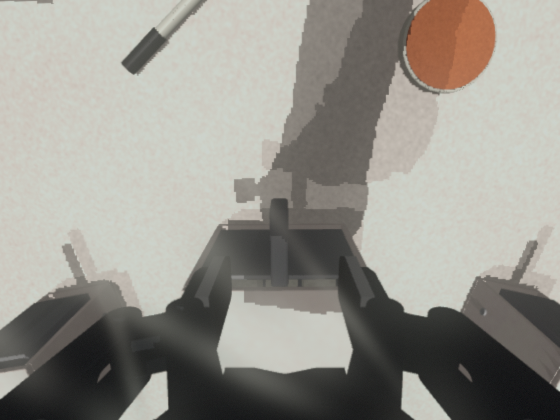

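```bash
python3 - <<'E'
from h import *
c=get_calibration('wrist'); print(c['position'],proj(c,[TIP+[0,0,.145],TIP+[0,0,.115],TIP+[0,0,.145]+.055*EX]))
a=cv2.imread('pics/w1.png'); cv2.imwrite('pics/w1c.png',cv2.resize(a[180:300,210:350],None,fx=5,fy=5,interpolation=cv2.INTER_CUBIC))
E
```

```text
[ 0.41420909 -0.01327278  0.34396481] [[279.14833333 208.34505773]
 [279.80762359 196.04995764]
 [279.4672796  286.63692713]]
```

View pics/w1c.png

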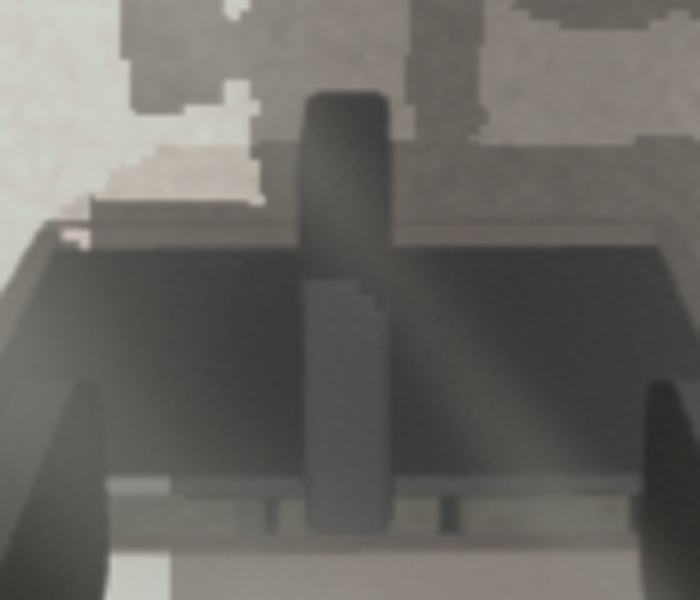

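```bash
python3 -c "
from h import *
print(sense()['ee_pos'],togo(TAB))"
python3 -m crank '[5,-0.2,0.1,5,0, 5,-0.2,0.1,9,0, 5,-0.2,0.1,9,0, 5,-0.2,0.1,9,0, 5,-0.2,0.1,9,0, 5,-0.2,0.1,9,0, 5,-0.2,0.1,9,0, 5,-0.2,0.1,9,0, 5,-0.2,0.1,9,0, 5,-0.2,0.1,9,0]' 20
python3 -c "
from h import *
print(sense()['ee_pos'],togo(TAB))"
```

```text
[ 0.48832666 -0.01129276  0.20175528] (array([-0.3 ,  0.13,  9.05]), 'xang', np.float64(91.82))
t: 3.2
ee_pos: [0.4895, -0.0136, 0.1118]
tool_rot: [0.696, 0.718, 0.0, 0.0]
wrist_force: [0.3, -1.2, 1.0]
gripper_width: 0.585
[ 0.48954739 -0.01358723  0.11181905] (array([-0.06,  0.01,  0.05]), 'xang', np.float64(91.79))
```

```bash
python3 -m crank '[0.6,0,0,0,0, 0.6,0,0,0,0, 0.6,0,0,0,0, 0.6,0,0,0,0, 0.6,0,0,0,0, 0.6,0,0,0,0, 0.6,0,0,0,0, 0.6,0,0,0,0, 0.6,0,0,0,0, 0.6,0,0,0,0]' 20
python3 -c "
from h import *
print(sense()['ee_pos'],togo(TAB))
for th in np.linspace(0,.7,15): print(round(th,2),((tab(th)-TAB)@EX*-100).round(2),((tab(th)-TAB)[2]*-100).round(2))"
```

```text
t: 4.2
ee_pos: [0.4894, -0.0148, 0.1117]
tool_rot: [0.696, 0.718, -0.001, 0.001]
wrist_force: [-0.6, -4.7, -0.5]
gripper_width: 0.136
[ 0.4894253  -0.01475008  0.11165515] (array([0.05, 0.03, 0.04]), 'xang', np.float64(91.78))
0.0 -0.0 -0.0
0.05 0.47 0.36
0.1 0.91 0.75
0.15 1.34 1.15
0.2 1.75 1.58
0.25 2.13 2.03
0.3 2.49 2.49
0.35 2.83 2.98
0.4 3.15 3.48
0.45 3.44 3.99
0.5 3.7 4.52
0.55 3.93 5.06
0.6 4.14 5.61
0.65 4.32 6.17
0.7 4.47 6.74
```

```bash
python3 -m crank '[0.6,0,-0.25,0.18,0, 0.6,0,-0.47,0.36,0, 0.6,0,-0.7,0.55,0, 0.6,0,-0.91,0.75,0, 0.6,0,-1.13,0.95,0, 0.6,0,-1.34,1.15,0, 0.6,0,-1.75,1.58,0, 0.6,0,-2.13,2.03,0, 0.6,0,-2.49,2.49,0, 0.6,0,-2.49,2.49,0]' 20
python3 - <<'E'
from h import *
print(sense()['ee_pos'],togo(tab(.3)))
cv2.imwrite('pics/w2.png',read_camera('wrist'))
E
```

```text
t: 5.2
ee_pos: [0.4651, -0.0157, 0.0869]
tool_rot: [0.696, 0.718, -0.001, 0.002]
wrist_force: [0.2, -5.8, 1.1]
gripper_width: 0.137
[ 0.46509506 -0.01573557  0.08692236] (array([ 0.07, -0.03,  0.05]), 'xang', np.float64(91.76))
```

View pics/w2.png

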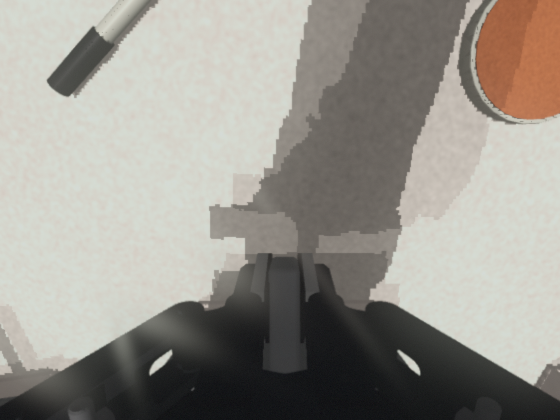

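The tab is held between the pads (285,310), and the bin is following the jaws.

```bash
python3 -m crank '[0.6,0,-0.34,0.49,0, 0.6,0,-0.66,0.99,0, 0.6,0,-0.95,1.5,0, 0.6,0,-1.21,2.03,0, 0.6,0,-1.44,2.57,0, 0.6,0,-1.65,3.12,0, 0.6,0,-1.75,3.4,0, 0.6,0,-1.84,3.7,0, 0.6,0,-1.88,3.85,0, 0.6,0,-1.88,3.85,0]' 20
python3 - <<'E'
from h import *
print(sense()['ee_pos'],togo(tab(.65)))
cv2.imwrite('pics/t3.png',read_camera('top')[80:240,200:380].repeat(3,0).repeat(3,1))
E
```

```text
t: 6.25
ee_pos: [0.4459, -0.0164, 0.0483]
tool_rot: [0.696, 0.718, -0.001, 0.001]
wrist_force: [-0.5, -6.3, 2.5]
gripper_width: 0.137
[ 0.44587258 -0.01641887  0.04833941] (array([ 0.07,  0.06, -0.12]), 'xang', np.float64(91.76))
```

View pics/t3.png

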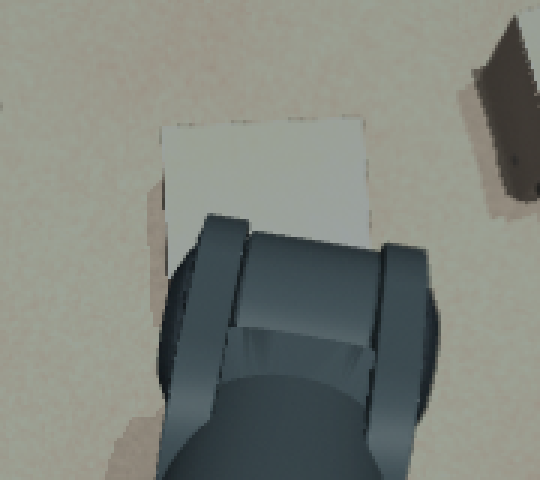

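```bash
python3 -m crank '[0.6,0,-0.05,0.2,0, 0.6,0,-0.1,0.4,0, 0.6,0,-0.1,0.4,0, 0.6,0,-0.1,0.4,0, 0.6,0,-0.1,0.4,0, 0.6,0,-0.1,0.4,0, 0.6,0,-0.1,0.4,0, 0.6,0,-0.1,0.4,0, 0.6,0,-0.1,0.4,0, 0.6,0,-0.1,0.4,0]' 20
python3 - <<'E'
from h import *
print(sense()['ee_pos'],togo(tab(.65)))
cv2.imwrite('pics/w4.png',read_camera('wrist'))
cv2.imwrite('pics/s4.png',read_camera('scene'))
E
```

```text
t: 7.3
ee_pos: [0.4455, -0.0165, 0.0465]
tool_rot: [0.696, 0.718, -0.001, 0.002]
wrist_force: [-7.9, -5.9, 22.7]
gripper_width: 0.134
[ 0.44554809 -0.01647671  0.04654429] (array([ 0.08,  0.1 , -0.3 ]), 'xang', np.float64(91.77))
```

View pics/w4.png

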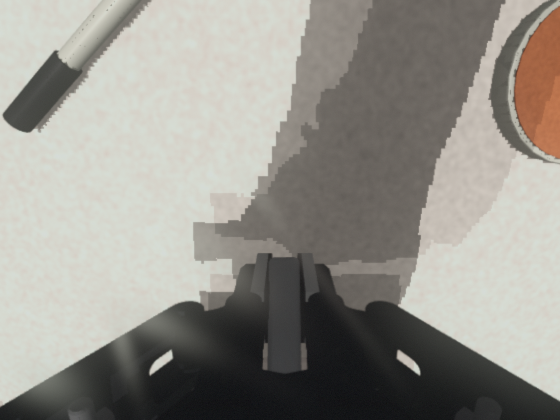

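View pics/s4.png

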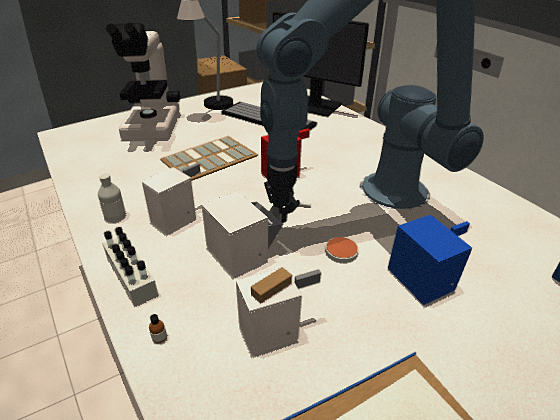

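The force rose to about 23 N exactly where the stop should be, so the bin is fully forward. I'll hold it there for one more second.

```bash
python3 -m crank '[0.6,0,0,-0.1,0, 0.6,0,0,-0.1,0, 0.6,0,0,-0.1,0, 0.6,0,0,-0.1,0, 0.6,0,0,-0.1,0, 0.6,0,0,-0.1,0, 0.6,0,0,-0.1,0, 0.6,0,0,-0.1,0, 0.6,0,0,-0.1,0, 0.6,0,0,-0.1,0]' 20
python3 - <<'E'
from h import *
print(togo(tab(.65)))
for th in [.6,.5,.4,.3,.25,.2,.15,.1,.05,0,-.03]: print(th, togo(tab(th))[0])
E
```

```text
t: 8.4
ee_pos: [0.4455, -0.0165, 0.0467]
tool_rot: [0.696, 0.718, -0.001, 0.002]
wrist_force: [-4.2, -6.6, 13.3]
gripper_width: 0.135
(array([ 0.08,  0.1 , -0.29]), 'xang', np.float64(91.77))
0.6 [ 0.08  0.28 -0.85]
0.5 [ 0.07  0.73 -1.94]
0.4 [ 0.07  1.28 -2.99]
0.3 [ 0.07  1.94 -3.97]
0.25 [ 0.06  2.3  -4.43]
0.2 [ 0.06  2.68 -4.88]
0.15 [ 0.06  3.09 -5.31]
0.1 [ 0.06  3.52 -5.71]
0.05 [ 0.06  3.97 -6.1 ]
0 [ 0.06  4.43 -6.46]
-0.03 [ 0.06  4.72 -6.66]
```

```bash
python3 -m crank '[0.6,0,0.15,-0.5,0, 0.6,0,0.33,-1.03,0, 0.6,0,0.54,-1.58,0, 0.6,0,0.77,-2.12,0, 0.6,0,1.03,-2.65,0, 0.6,0,1.32,-3.16,0, 0.6,0,1.64,-3.66,0, 0.6,0,1.98,-4.15,0, 0.6,0,2.34,-4.61,0, 0.6,0,2.72,-5.06,0]' 20
python3 -m crank '[0.6,0,0.21,-0.22,0, 0.6,0,0.41,-0.43,0, 0.6,0,0.63,-0.63,0, 0.6,0,0.84,-0.83,0, 0.6,0,1.05,-1.03,0, 0.6,0,1.28,-1.22,0, 0.6,0,1.52,-1.4,0, 0.6,0,1.75,-1.58,0, 0.6,0,1.95,-1.72,0, 0.6,0,1.95,-1.72,0]' 20
python3 - <<'E'
from h import *
print(togo(tab(0)))
cv2.imwrite('pics/w5.png',read_camera('wrist'))
E
```

```text
t: 9.4
ee_pos: [0.4715, -0.0154, 0.0952]
tool_rot: [0.696, 0.718, -0.002, 0.0]
wrist_force: [2.0, -6.9, -5.5]
gripper_width: 0.137
t: 10.4
ee_pos: [0.4897, -0.0147, 0.1119]
tool_rot: [0.696, 0.718, -0.002, -0.001]
wrist_force: [-0.9, -6.9, -2.7]
gripper_width: 0.139
(array([ 0.05, -0.  ,  0.06]), 'xang', np.float64(91.76))
```

View pics/w5.png

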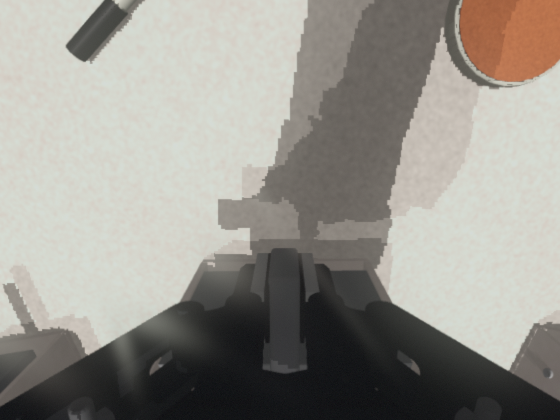

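The tab is back near its starting place. I'll press a few mm further to feel for the home end.

```bash
python3 -m crank '[0.6,0,0.2,-0.1,0, 0.6,0,0.4,-0.2,0, 0.6,0,0.5,-0.3,0, 0.6,0,0.5,-0.3,0, 0.6,0,0.5,-0.3,0, 0.6,0,0.5,-0.3,0, 0.6,0,0.5,-0.3,0, 0.6,0,0.5,-0.3,0, 0.6,0,0.5,-0.3,0, 0.6,0,0.5,-0.3,0]' 20
python3 -c "
from h import *
print(togo(tab(0)))"
```

```text
t: 11.45
ee_pos: [0.4896, -0.0147, 0.112]
tool_rot: [0.696, 0.718, -0.006, -0.004]
wrist_force: [-7.7, -9.0, -11.1]
gripper_width: 0.138
(array([ 0.04, -0.01,  0.07]), 'xang', np.float64(91.73))
```

```bash
python3 -m crank '[0.6,0,-0.3,0.2,0, 0.6,0,-0.4,0.3,0, 0.6,0,-0.4,0.3,0, 5,0,-0.4,0.3,0, 5,0,-0.4,0.3,0, 5,0,-0.4,0.3,0, 5,0,-0.4,0.3,0, 5,0,-0.4,0.3,0, 5,0,-0.4,0.3,0, 5,0,-0.4,0.3,0]' 20
python3 -m crank '[5,0,-0.4,-4,0, 5,0,-0.4,-8,0, 5,0,-0.4,-9,0, 5,0,-0.4,-9,0, 5,0,-0.4,-9,0, 5,0,-0.4,-9,0, 5,0,-0.4,-9,0, 5,0,-0.4,-9,0, 5,0,-0.4,-9,0, 5,0,-0.4,-9,0]' 20
python3 - <<'E'
from h import *
print(togo(TAB+[0,0,.09]))
c=get_calibration('wrist');im=read_camera('wrist');cv2.imwrite('pics/w6.png',im)
print(proj(c,[TIP+[0,0,.145],TIP+[0,0,.115],TIP+[0,0,.145]+.055*EX]))
cv2.imwrite('pics/w6c.png',cv2.resize(im[180:300,210:350],None,fx=5,fy=5,interpolation=cv2.INTER_CUBIC))
E
```

```text
t: 12.45
ee_pos: [0.4925, -0.0134, 0.1131]
tool_rot: [0.696, 0.718, 0.0, -0.0]
wrist_force: [0.3, -0.7, 0.0]
gripper_width: 0.586
t: 13.45
ee_pos: [0.4884, -0.0136, 0.2028]
tool_rot: [0.696, 0.718, -0.0, -0.0]
wrist_force: [0.4, 0.5, -0.7]
gripper_width: 0.582
(array([-0.07,  0.13,  0.15]), 'xang', np.float64(91.79))
[[282.81865903 208.02819179]
 [283.02671679 195.85008738]
 [282.91634066 286.00988634]]
```

View pics/w6c.png

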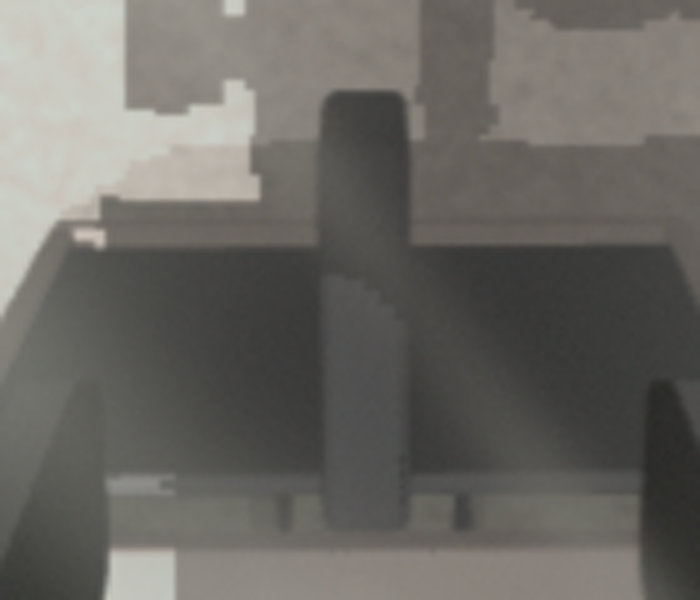

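The bin picture matches the one before the move: tip at row 198, root at row 287. I'll move the arm aside and check the whole bench.

```bash
python3 -m crank '[5,3,-2,-3,0, 5,7,-4,-3,0, 5,12,-6,-3,0, 5,16,-7,-3,0, 5,20,-7,-3,0, 5,24,-7,-3,0, 5,28,-7,-3,0, 5,30,-7,-3,0, 5,30,-7,-3,0, 5,30,-7,-3,0]' 20
python3 - <<'E'
from h import *
a=cv2.imread('pics/top0.png');b=read_camera('top');cv2.imwrite('pics/t7.png',b)
d=cv2.absdiff(a,b).max(2)
for n,(x0,x1,y0,y1) in dict(wide=(245,335,110,210),na=(135,205,85,180),nb=(355,430,70,165)).items(): print(n,(d[y0:y1,x0:x1]>40).sum())
print(sense()['wrist_force'])
E
```

```text
t: 14.5
ee_pos: [0.409, 0.2839, 0.2329]
tool_rot: [0.696, 0.718, -0.0, 0.0]
wrist_force: [-0.7, -0.8, 0.3]
gripper_width: 0.585
wide 0
na 0
nb 0
[-0.47892083 -0.48082258  0.20495044]
```

View pics/t7.png

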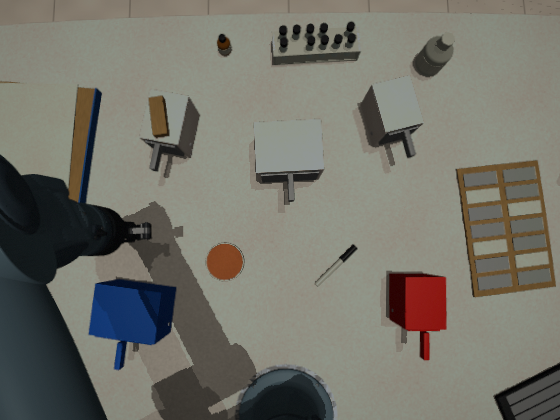

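The top picture shows the wide bin (291,190) and both narrow bins unchanged from the start, and the arm is clear.

```bash
python3 -c "
from bench import *
print(sign_off())"
```

```text
the job is handed in; nothing more can be done
None
```

I tipped the wide white bin forward to its stop, held it there for about 2 s, and pushed it back home. I then let go and handed the job in at about 14.5 s, with the arm touching nothing.

- **At the stop:** the tool pose put the bin at about 0.65–0.66 rad, and the force rose to about 23 N when I pressed on, so it was against its stop. The arm blocked the top camera then, so no picture confirms the bin was open or its stock was visible.
- **Back home:** pressing about 5 mm further moved the tab no more, and the close picture after release matched the one from before. The click itself was not sensed; I judged it by the tab's position.
- **Final check:** the last top picture showed no difference from the first around the wide bin, narrow_a with its carton, or narrow_b.

No check failed. The only small mismatch was a tool pose reading about 3 mm past where the stop was expected, which is close to the calibration error plus the give when pressing.

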